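# Dress the cake stand for the chocolate counter

### The arm

A 6-joint arm with a two-finger parallel gripper is mounted at the origin on the work surface. World frame = base frame: x ahead of the robot, y to its left, z up, the work surface at z = 0. Lengths are in m, angles in rad, forces in N, time in s.
With the tool pointing down it reaches from about 0.325 to 0.75 m from the base axis. Payload 7.6 kg.
Tool frame: the origin (TCP) lies on the centre line of the jaws, within the pads' length; the fingertips stand manip.finger_overhang ahead of it and the grasp point (between the pads) lies 8 mm behind it (manip.finger_overhang is the distance from the TCP to the fingertips, in m); z points along the fingers, y is the line along which they close (so a half turn about z gives the same grasp; the last joint's range is limited). The gripper opens to 85 mm and grips with 20 to 120 N. Pads are 22 mm wide; open, the fingers measure 114 mm over their backs; the gripper's body (76 mm by 85 mm) begins 54 mm behind the grasp point. The pads swing forward as they close: fully open they stand 13 mm farther back than shut.
Start: joints at [-1.314, 0.052, 1.401, -0, 1.689, -0.07], TCP at [0.169, -0.497, 0.242] pointing down, gripper open.
Joint ranges: [-2.9, 2.9], [-0.91, 2.17], [0.12, 2.37], [-1.06, 4.2], [0.26, 2.73], [-2.93, 2.93]. Speed limits (rad/s): [2.57, 2.57, 3.01, 3.14, 3.14, 3.14].

### API

Orientations are given as [roll, pitch, yaw] about the fixed x, y, z axes, in that order (R = Rz(yaw) Ry(pitch) Rx(roll)).
In Python, from workcell import manip, jaws, solve_ik, read_camera, get_calibration, workorder, finder, status gives the robot as it stands. The module is installed in compiled form; this text tells all that it offers. Calls block until the motion is done:
- manip.goto(position, orientation): joint-space move of the TCP to a pose.
- manip.move_linear(position, speed=0.15, ori=None, until_force=None): straight line of the TCP; ori=None keeps the orientation; speed is the mean speed in m/s. With until_force (N) it stops when the force on the tool has changed by that much, and returns True; else False.
- manip.movej(angles): joint-space move.
- jaws.set_gripper(opening, strength=None): finger opening in m; strength is the grip in N (None keeps the last); returns when the fingers have stopped.
- manip.pause(seconds).
- solve_ik(position, orientation): joint angles nearest the present ones, or None.
- read_camera(name): name is "scene" or "top" or "wrist"; returns the picture (420x560x3 uint8, red, green, blue); there is no depth.
- get_calibration(name): a dict with "fx", "fy", "cx", "cy" (pixels), "world_from_camera" (4x4, takes a point from camera to world coordinates). Camera axes: x right, y up, looking along -z (the intrinsics and any distortion apply to the point x, -y, -z); pixel columns grow to the right and rows downward; lengths in m; the calibration is good to about 2 mm. A picture is of the moment at which its call begins: read the wrist's pose just before it. get_calibration takes no time and is no camera call; for the wrist camera it gives the pose at the moment of the call.
A pose or a line that the arm cannot do raises manip.IKError and nothing moves.
- workorder.sign_off(): hands the job in; it is judged then, once.
Trained networks look in the newest picture that a camera, given by its name, has taken for a name from the list of things; names that differ only in an ending like _2 or _b are one class to them, and where a whole thing is asked for, a point or a joint stands for the part that bears it (a point fixed in the world has none). Each returns a list of dicts, best first, with "p" (0 to 1); they miss things now and then, are a little off and sometimes report something else, mostly with a low value. They report only what shows in the picture. A call takes as long as a camera call. They do not tell look-alikes from the thing itself.
- finder.outline_of(camera, target): "pixels" (420x560 bool, what is visible of it) and "pixel" ([row, column] in pixels, amid what is visible of it).
Readings, each from a call of its own:
- status.get_time_s(): time.
- status.get_joint_positions(): joint angles.
- status.get_joint_velocities(): joint speeds.
- status.get_effort(): joint torques, N m.
- status.get_eef_pos(): TCP position.
- status.get_ee_rot(): TCP orientation.
- status.get_wrist_force(): force on the tool from outside, world axes, zero at the start.
- status.get_moment(): the same for the moment, N m.
- status.get_finger_gap(): finger opening in m.
- status.get_grasp_force(): force on a finger pad.
Only numpy, scipy, OpenCV 4.12 (cv2) and the standard library are available. Lean on these libraries where they do the work, as an engineer would, in place of code of your own. Each camera call takes 0.05 s, during which the arm holds its last target. There are 200 camera calls.

### The job

Dress the round wooden cake stand for the counter: lay the small loose slate tile flat in its middle, then stack the three loose chocolate bars squarely and centred on the tile, all lying the same way - the long bar first, then the short bar, then the cut half bar on top. Last, lower the glass dome gently over the stack so that it stands level in the middle of the stand, and let go of everything. Leave the ramekin, the jar, the tag block and the piping nozzle where they are.

Things in the scene. Friction and masses are not known exactly. Their poses are not given: they have to be found in the camera images.
- cake_stand: Low round cake stand of turned wood, fixed to the counter, 216 mm across. Its flat top is 28 mm above the counter; a raised rim round the edge, 3 mm high and 8 mm wide, leaves a flat disc of 200 mm across inside it. Origin: centre of the underside, on the counter (z = 0); z up.
- slate_tile: Loose rectangular tile of dark slate, 100 x 60 x 8 mm, 130 g. Origin: centre of the underside; x along the 100 mm side, y along the 60 mm side, z up. It lies flat on the counter.
- long_bar: Whole dark chocolate bar, the longest of the three loose ones, 95 mm long, 32 mm wide, 20 mm high, 75 g, upright sides, flat on top but for piped waves under 2 mm high that do not hinder stacking. Origin: centre of the underside; x along its length, y across, z up.
- short_bar: Shorter whole dark chocolate bar, 70 mm long, 32 mm wide, 20 mm high, 55 g, otherwise like the long one. Origin: centre of the underside; x along its length, y across, z up.
- half_bar: Cut half of a dark chocolate bar, 46 mm long, 32 mm wide, 20 mm high, 36 g; its cut end (+x) shows the pale filling; either end may point either way. Origin: centre of the underside; x along its length, y across, z up.
- glass_dome: Clear glass cake dome, open below, about 500 g, standing empty on the counter. 164 mm across outside, 156 inside, 110 mm high inside; straight sides to 53 mm, then rounded to a crown 115 mm above its foot. On top a round dark wooden knob, 31 mm across, from 115 to 149 mm: grip it there, with the fingertips about 117 mm above the foot, clear of the crown. Origin: centre of the foot; z up.
- ramekin: Bystander: white round ramekin filled with hazelnuts, 60 mm across, 42 mm high over the nuts, loose, among the things; not to be moved. Origin: centre of the underside.
- nib_jar: Bystander: brown jar with a steel cap, 62 mm across, 85 mm high, loose; not to be moved. Origin: centre of the underside.
- tag_block: Bystander: small wooden block (66 mm wide) holding a blank slate tag, 74 mm wide and 61 mm high, loose; not to be moved. Origin: centre of the underside.
- nozzle: Bystander: small upright steel piping nozzle, a cone 33 mm across at its foot and 43 mm high, loose, among the things; not to be moved. Origin: centre of the underside.
Not all that is in view belongs to the job. What is shaped like the half_bar but red is not meant. What is shaped like the glass_dome but red is not meant.

How it is judged:
On the way, in this order (a step that is already met when the one before it is completed fails the run):
1. the slate tile lies flat in the middle of the cake stand, let go (horizontal distance between slate_tile and cake_stand below 0.012 m and z of slate_tile in the frame of cake_stand between 0.024 and 0.032 m and angle between slate_tile's own z axis and vertical below 0.08 rad and contact force between the fingers and slate_tile below 0.1 N and linear speed of slate_tile below 0.02 m/s), for 0.2 s.
2. the long bar lies squarely on the slate tile, let go (horizontal distance between long_bar and slate_tile below 0.012 m and z of long_bar in the frame of slate_tile between 0.004 and 0.012 m and angle between long_bar's own z axis and vertical below 0.08 rad and angle between the x axis of long_bar and the x axis of slate_tile, either way round below 0.26 rad and contact force between the fingers and long_bar below 0.1 N and linear speed of long_bar below 0.02 m/s), for 0.2 s.
3. the short bar lies squarely on the long bar, let go (horizontal distance between short_bar and long_bar below 0.012 m and z of short_bar in the frame of long_bar between 0.016 and 0.024 m and angle between short_bar's own z axis and vertical below 0.08 rad and angle between the x axis of short_bar and the x axis of long_bar, either way round below 0.26 rad and contact force between the fingers and short_bar below 0.1 N and linear speed of short_bar below 0.02 m/s), for 0.2 s.
4. the cut half bar lies squarely on the short bar, let go (horizontal distance between half_bar and short_bar below 0.012 m and z of half_bar in the frame of short_bar between 0.016 and 0.024 m and angle between half_bar's own z axis and vertical below 0.08 rad and angle between the x axis of half_bar and the x axis of short_bar, either way round below 0.26 rad and contact force between the fingers and half_bar below 0.1 N and linear speed of half_bar below 0.02 m/s), for 0.2 s.
5. the glass dome stands on the cake stand over the stack, let go (horizontal distance between glass_dome and cake_stand below 0.012 m and z of glass_dome in the frame of cake_stand between 0.024 and 0.032 m and angle between glass_dome's own z axis and vertical below 0.08 rad and contact force between the fingers and glass_dome below 0.1 N and linear speed of glass_dome below 0.02 m/s), for 0.2 s.
At the end, for the whole second after the job is handed in: Tile flat on the stand; long, short and half bar stacked on it in that order, flat, within 15 degrees of the piece below; dome level with its foot on the stand, over them. Tile and dome within 12 mm of the stand's centre, each bar within 12 mm of the piece below. All released and at rest (horizontal distance between each of slate_tile, glass_dome and cake_stand below 0.012 m and z of slate_tile in the frame of cake_stand between 0.024 and 0.032 m and angle between each of slate_tile, long_bar, short_bar, half_bar, glass_dome's own z axis and vertical below 0.08 rad and linear speed of each of slate_tile, long_bar, short_bar, half_bar, glass_dome below 0.01 m/s and horizontal distance between long_bar and slate_tile below 0.012 m and z of long_bar in the frame of slate_tile between 0.004 and 0.012 m and angle between the x axis of long_bar and the x axis of slate_tile, either way round below 0.26 rad and horizontal distance between short_bar and long_bar below 0.012 m and z of short_bar in the frame of long_bar between 0.016 and 0.024 m and angle between the x axis of short_bar and the x axis of long_bar, either way round below 0.26 rad and horizontal distance between half_bar and short_bar below 0.012 m and z of half_bar in the frame of short_bar between 0.016 and 0.024 m and angle between the x axis of half_bar and the x axis of short_bar, either way round below 0.26 rad and z of glass_dome in the frame of cake_stand between 0.024 and 0.032 m); the robot touches nothing.
It fails at once if the ramekin is moved more than 25 mm (distance of ramekin from where it was at the start of the episode above 0.025 m).
It fails at once if the jar is moved more than 25 mm (distance of nib_jar from where it was at the start of the episode above 0.025 m).
It fails at once if the tag block is moved more than 25 mm (distance of tag_block from where it was at the start of the episode above 0.025 m).
It fails at once if the piping nozzle is moved more than 25 mm (distance of nozzle from where it was at the start of the episode above 0.025 m).
It fails at once if the glass dome is dropped or banged on the stand (over 40 N) (contact force between glass_dome and cake_stand above 40 N).
It also fails if it takes over 138 s, if anything falls off the work surface, if the arm or the gripper's body presses on something with over 40 N, if the wrist force passes 120 N, or if a joint passes its speed limit or range.

## Working session

There is one attempt and no reset: what is moved stays moved. The work goes in short steps, each a Python script; the robot and the scene stay as the last script left them, time stands still between calls to the robot, and variables do not carry over. Pictures are saved under pics/ and viewed, at most 14 in all, crops included, and the job is handed in when it is done.

```bash
mkdir -p pics; python3 - <<'E'
from workcell import *
import cv2,numpy as np
for c in("top","scene"):
    im=read_camera(c); cv2.imwrite(f"pics/{c}0.png",im[:,:,::-1])
    k=get_calibration(c); print(c,{a:np.round(b,3).tolist() for a,b in k.items()})
print(manip.finger_overhang,status.get_time_s(),status.get_ee_rot())
E
```

```text
top {'fx': 412.428, 'fy': 412.428, 'cx': 278.337, 'cy': 210.006, 'world_from_camera': [[-0.004, 0.985, -0.174, 0.299], [-1.0, -0.006, -0.011, 0.003], [-0.012, 0.173, 0.985, 1.035], [0.0, 0.0, 0.0, 1.0]]}
scene {'fx': 416.543, 'fy': 416.543, 'cx': 273.181, 'cy': 209.522, 'world_from_camera': [[-0.824, -0.432, 0.367, 0.851], [0.567, -0.636, 0.523, 0.529], [0.008, 0.639, 0.769, 0.806], [0.0, 0.0, 0.0, 1.0]]}
0.011 0.1 [-3.14017528e+00 -5.55761347e-05  3.26828486e-01]
```

View pics/top0.png

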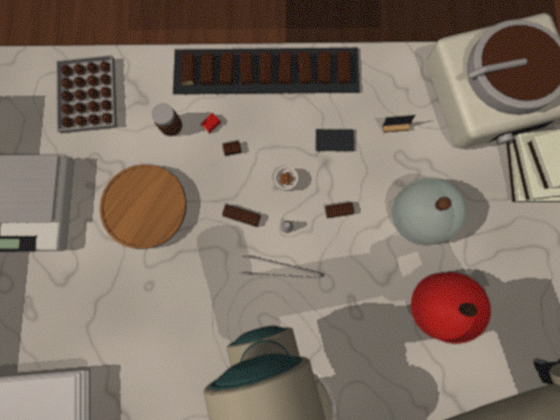

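View pics/scene0.png

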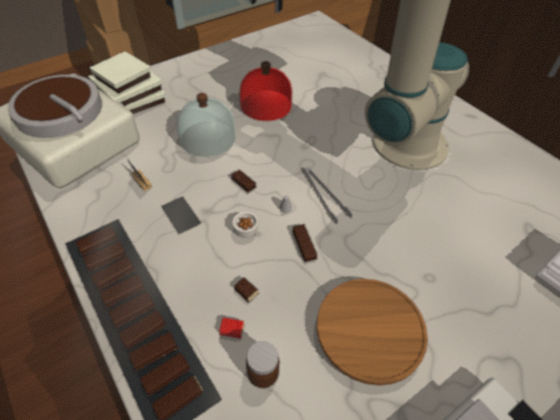

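The top view gives these pixels (row, column):
- **Pieces:** stand (205,144), slate tile (140,335), long bar (215,241), short bar (210,340).
- **Half bar or look-alike:** the brown half bar at (148,232) has a pale end and is the one meant. The one at (122,211) is red, so it isn't.
- **Dome or look-alike:** the clear dome at (210,428) is meant. The one at (307,450) is red, so it isn't.
- **Bystanders:** ramekin (178,286), nozzle (226,287), jar (120,167), tag (123,398).

Next I'll fit each piece's pose to its outlines in both cameras.

```bash
cat > loc.py <<'E'
from workcell import *
import cv2,numpy as np
from scipy.optimize import minimize
def proj(k,P):
    T=np.linalg.inv(k["world_from_camera"]); q=P@T[:3,:3].T+T[:3,3]
    return np.c_[k["fx"]*q[:,0]/-q[:,2]+k["cx"], -k["fy"]*q[:,1]/-q[:,2]+k["cy"]]
def ray(k,r,c,z):
    W=np.array(k["world_from_camera"]); d=W[:3,:3]@[(c-k["cx"])/k["fx"],-(r-k["cy"])/k["fy"],-1]
    return W[:3,3]+d*(z-W[2,3])/d[2]
def box(L,w,h):
    return np.array([[x*L/2,y*w/2,z] for x in(-1,1) for y in(-1,1) for z in(0,h)])
def disc(rz):
    a=np.linspace(0,2*np.pi,40)
    return np.vstack([np.c_[r*np.cos(a),r*np.sin(a),0*a+z] for r,z in rz])
def hull(k,M,p):
    c,s=np.cos(p[2]),np.sin(p[2])
    P=M@np.array([[c,s,0],[-s,c,0],[0,0,1]])+[p[0],p[1],0]
    return cv2.convexHull(proj(k,P).astype(np.float32))
def iou(k,M,p,mask,S=4):
    # sub-pixel overlap in an enlarged window
    r,c=np.where(mask); r0,c0=r.min()-15,c.min()-15; H,W=r.max()+15-r0,c.max()+15-c0
    m=cv2.resize(mask[max(r0,0):r0+H,max(c0,0):c0+W].astype(np.uint8),None,fx=S,fy=S,interpolation=cv2.INTER_NEAREST)
    q=np.zeros_like(m); h=hull(k,M,p).reshape(-1,2)-[max(c0,0),max(r0,0)]
    cv2.fillConvexPoly(q,np.round((h+.5)*S*16).astype(np.int32),1,shift=4)
    return (m&q).sum()/max((m|q).sum(),1)
def fit(M,masks,p0):
    """masks: list of (calib,mask)"""
    f=lambda p:-sum(iou(k,M,p,m) for k,m in masks)
    best=None
    for a in (0,.8,1.6,2.4) if len(M)==8 else (0,):
        p=np.array(p0)+[0,0,a]
        r=minimize(f,p,method="Nelder-Mead",options=dict(initial_simplex=p+np.array([[0,0,0],[.015,0,0],[0,.015,0],[0,0,.4]]),xatol=1e-4,fatol=1e-4))
        if best is None or r.fun<best.fun:best=r
    return best.x,-best.fun/len(masks)
MODELS=dict(slate_tile=box(.1,.06,.008),long_bar=box(.095,.032,.0205),short_bar=box(.07,.032,.0205),half_bar=box(.046,.032,.0205),
 cake_stand=disc([(.108,0),(.108,.031)]),glass_dome=disc([(.082,0),(.082,.053),(.07,.085),(.05,.105),(.03,.114),(.0155,.116),(.0155,.149)]),
 ramekin=disc([(.03,0),(.03,.042)]),nib_jar=disc([(.031,0),(.031,.085)]),nozzle=disc([(.0165,0),(.005,.043)]))
E
python3 - <<'E'
from loc import *
ims={}
for c in("top","scene"):ims[c]=read_camera(c)
over={c:ims[c].copy() for c in ims}
for n,M in MODELS.items():
    ms=[]
    for c in ims:
        L=finder.outline_of(c,n)
        print(n,c,[(round(d["p"],2),np.round(d["pixel"]).tolist(),int(d["pixels"].sum()),ims[c][d["pixels"]].mean(0).round().tolist()) for d in L[:4]])
        L=[d for d in L if not (lambda m:m[0]>2.2*m[1] and m[0]>100)(ims[c][d["pixels"]].mean(0))]
        if L: ms.append((get_calibration(c),L[0]["pixels"],c,L[0]["pixel"]))
    if not ms: continue
    k,m,c,px=ms[0]; p0=[*ray(k,px[0],px[1],.02)[:2],0]
    for mm in (ms[:1],ms):
        p,s=fit(M,[x[:2] for x in mm],p0); print("   ",np.round(p,4),round(s,3))
    for k,m,c,_ in ms: cv2.polylines(over[c],[np.round(hull(k,M,p)*8).astype(np.int32)],True,(0,255,0),1,shift=3)
cv2.imwrite("pics/over.png",cv2.resize(over["top"][90:350,90:500,::-1],None,fx=1.9,fy=1.9))
print(status.get_time_s())
E
```

```text
slate_tile top [(0.85, [141.0, 334.0], 838, [48.0, 48.0, 46.0])]
slate_tile scene [(0.65, [216.0, 181.0], 827, [84.0, 81.0, 76.0])]
    [ 0.6662 -0.1326  1.5625] 0.936
    [ 0.6662 -0.1326  1.5631] 0.943
long_bar top [(0.82, [216.0, 240.0], 487, [67.0, 45.0, 35.0])]
long_bar scene [(0.94, [245.0, 305.0], 595, [75.0, 53.0, 42.0])]
    [0.4663 0.109  1.2587] 0.907
    [0.467  0.109  1.2411] 0.91
short_bar top [(0.57, [210.0, 339.0], 385, [70.0, 48.0, 38.0])]
short_bar scene [(0.57, [185.0, 240.0], 337, [72.0, 51.0, 42.0]), (0.49, [362.0, 266.0], 1306, [127.0, 115.0, 107.0])]
    [ 0.4791 -0.139   1.7177] 0.926
    [ 0.4796 -0.139  -1.4179] 0.895
half_bar top [(0.75, [149.0, 229.0], 263, [72.0, 53.0, 44.0]), (0.69, [122.0, 209.0], 271, [135.0, 46.0, 40.0])]
half_bar scene [(0.92, [285.0, 247.0], 381, [86.0, 64.0, 51.0]), (0.8, [328.0, 231.0], 434, [148.0, 48.0, 43.0])]
    [0.643  0.1355 1.7739] 0.918
    [0.6443 0.1364 1.7752] 0.881
cake_stand top [(0.71, [208.0, 145.0], 5784, [129.0, 87.0, 51.0])]
cake_stand scene [(0.66, [330.0, 372.0], 9134, [140.0, 95.0, 56.0])]
    [ 0.4896  0.354
[... 424 characters left out ...]
 ] 0.97
    [ 0.4699 -0.354   0.1851] 0.964
ramekin top [(0.78, [177.0, 284.0], 458, [136.0, 118.0, 103.0])]
ramekin scene [(0.57, [223.0, 246.0], 530, [150.0, 133.0, 118.0])]
    [ 0.5564 -0.0044  0.1223] 0.857
    [ 0.5577 -0.0044  0.274 ] 0.818
nib_jar top [(0.67, [120.0, 164.0], 741, [101.0, 90.0, 83.0])]
nib_jar scene [(0.7, [364.0, 264.0], 1360, [126.0, 115.0, 106.0])]
    [0.708  0.2967 0.7357] 0.881
    [0.7104 0.2997 0.6157] 0.879
nozzle top [(0.68, [226.0, 286.0], 107, [114.0, 107.0, 102.0])]
nozzle scene [(0.73, [204.0, 282.0], 143, [129.0, 124.0, 118.0]), (0.57, [329.0, 370.0], 9238, [140.0, 96.0, 56.0])]
    [ 0.4375 -0.0085  0.4224] 0.785
    [ 0.4376 -0.0072  0.402 ] 0.826
1.1
```

View pics/over.png

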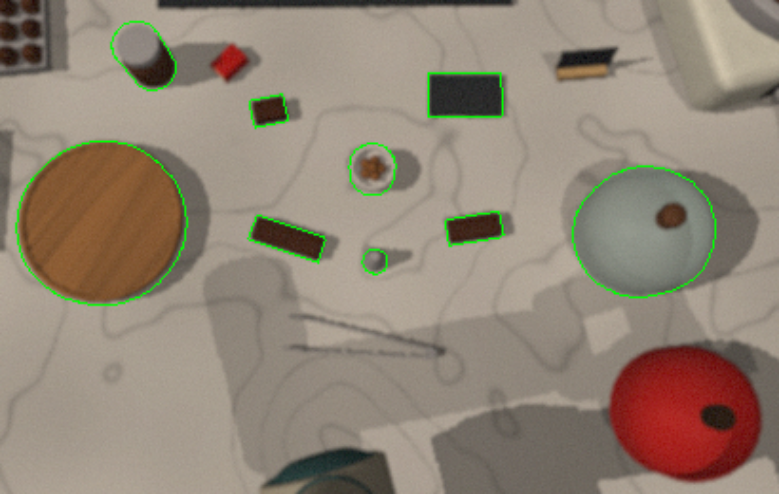

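Every outline fits well: the tile is at (0.666,-0.133), the bars are in place, and the dome is at (0.470,-0.354). I'll now touch a free patch of counter to learn how the fingertip height changes with the opening.

```bash
cat > mv.py <<'E'
from loc import *
def go(x,y,z,yaw):
    manip.goto([x,y,z],[np.pi,0,yaw])
def lin(x,y,z,v=.15,f=None):
    return manip.move_linear([x,y,z],speed=v,until_force=f)
def rep(t=""):
    print(t,"t",round(status.get_time_s(),1),"p",np.round(status.get_eef_pos(),4),"rpy",np.round(status.get_ee_rot(),3),"gap",round(status.get_finger_gap(),4),"F",np.round(status.get_grasp_force(),1),"W",np.round(status.get_wrist_force(),1))
E
python3 - <<'E'
from mv import *
p=status.get_eef_pos(); lin(p[0],p[1],.30)
go(.57,-.2,.12,1.563); rep()
for g in (.060,.032,.075):
    jaws.set_gripper(g,40); print(g,manip.finger_overhang)
    lin(.57,-.2,.035,.12); lin(.57,-.2,0.0,.025,4); rep(); lin(.57,-.2,.035,.12)
lin(.57,-.2,.12)
E
```

```text
t 3.5 p [ 0.5698 -0.2011  0.1206] rpy [3.141e+00 1.000e-03 1.561e+00] gap 0.0854 F 0.0 W [1.4 0.2 0.9]
0.06 0.011
 t 5.8 p [ 0.5699 -0.2     0.006 ] rpy [-3.141 -0.     1.563] gap 0.06 F 2.4 W [-0.5  0.9  4.4]
0.032 0.011
 t 7.8 p [ 0.57   -0.2     0.0104] rpy [-3.139e+00 -1.000e-03  1.563e+00] gap 0.0325 F 2.5 W [-2.2  0.3  5.9]
0.075 0.011
 t 10.1 p [ 0.5699 -0.2     0.0019] rpy [-3.138e+00 -2.000e-03  1.563e+00] gap 0.0747 F 2.4 W [-1.3 -0.8  5. ]
```

```bash
cat >> mv.py <<'E'
def pick(p,g0,g1,z,strength,zt=.17):
    x,y,yaw=p; jaws.set_gripper(g0)
    go(x,y,max(.09,z+.05),yaw); lin(x,y,z,.1); jaws.set_gripper(g1,strength); rep("grip")
    lin(x,y,zt,.15); rep("lift")
def place(x,y,yaw,z,g0,zt=.17):
    go(x,y,zt,yaw); lin(x,y,z+.015,.15)
    print("contact",lin(x,y,z-.002,.02,4)); rep("down")
    jaws.set_gripper(g0); manip.pause(.2); lin(x,y,zt,.15)
def norm(a): return (a)%np.pi
S=(.489,.354)
E
python3 - <<'E'
from mv import *
pick((.6662,-.1326,1.563),.075,.055,.0085,40)
place(*S,np.pi/2,.0365,.074,.17)
rep("end")
E
```

```text
grip t 13.3 p [ 0.667  -0.1328  0.0101] rpy [3.139e+00 1.000e-03 1.563e+00] gap 0.0586 F 43.5 W [-1.5  0.7  4.9]
lift t 14.5 p [ 0.6657 -0.1325  0.1684] rpy [-3.139e+00 -1.000e-03  1.563e+00] gap 0.0584 F 43.0 W [-0.7 -0.2 -0.9]
contact True
down t 18.0 p [0.4889 0.3539 0.0381] rpy [-3.141  0.     1.571] gap 0.0585 F 43.6 W [ 0.1 -0.5  4.6]
end t 19.6 p [0.4885 0.3537 0.1686] rpy [-3.138e+00  2.000e-03  1.571e+00] gap 0.0741 F 0.0 W [ 0.1  0.3 -0.5]
```

```bash
cat >> mv.py <<'E'
def check(n,z,out=None,cams=("top","scene")):
    M=MODELS[n]+[0,0,z]; ms=[]
    for c in cams:
        im=read_camera(c); L=finder.outline_of(c,n)
        k=get_calibration(c)
        d=[d for d in L if np.hypot(*(ray(k,*d["pixel"],z+.01)[:2]-S))<.06]
        print(n,c,[(round(q["p"],2),np.round(q["pixel"]).tolist(),int(q["pixels"].sum())) for q in L[:3]])
        if d: ms.append((k,d[0]["pixels"]))
        if out and c==cams[-1]: cv2.imwrite(out,im[:,:,::-1])
    for mm in [[m] for m in ms]+[ms]:
        if mm: p,s=fit(M,mm,[*S,0]); print("  ",n,np.round(p[:2],4),"yaw",round(norm(p[2]),3),round(s,3))
E
python3 - <<'E'
from mv import *
jaws.set_gripper(.05); go(.467,.109,.17,1.25)
check("slate_tile",.028,"pics/tile.png")
L=read_camera("wrist"); cv2.imwrite("pics/w1.png",L[:,:,::-1])
k=get_calibration("wrist")
for n in("long_bar",):
    for d in finder.outline_of("wrist",n):
        print(d["p"],d["pixel"],fit(MODELS[n],[(k,d["pixels"])],[.467,.109,0]))
E
```

```text
slate_tile top [(0.73, [206.0, 142.0], 905)]
slate_tile scene [(0.76, [324.0, 372.0], 1549), (0.73, [364.0, 269.0], 1373), (0.71, [339.0, 362.0], 7729)]
   slate_tile [0.4872 0.353 ] yaw 1.564 0.892
   slate_tile [0.4869 0.3557] yaw 1.564 0.964
   slate_tile [0.4872 0.355 ] yaw 1.563 0.923
0.94 [192.6, 282.9] (array([0.46983557, 0.10940467, 1.24909582]), np.float64(0.9254758119106465))
```

View pics/tile.png

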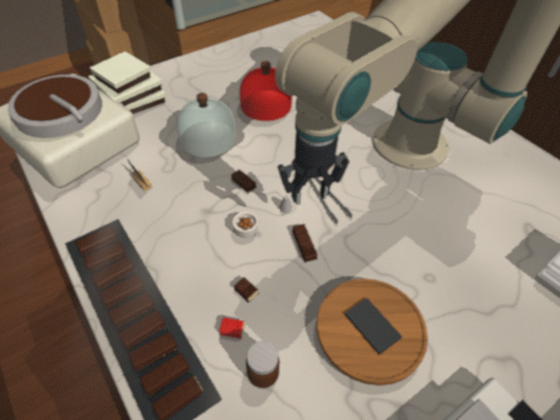

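The tile lies at (372,324) in the scene view, about 2 mm from the stand's centre. Next are the long and short bars.

```bash
python3 - <<'E'
from mv import *
T=(.488,.3545)
pick((.468,.109,1.249),.05,.025,.0165,35,.15)
place(*T,np.pi/2,.036+.0165,.048,.15)
jaws.set_gripper(.05); go(.48,-.139,.15,1.72)
check("long_bar",.036)
im=read_camera("wrist"); k=get_calibration("wrist")
for d in finder.outline_of("wrist","short_bar"):
    print(d["p"],d["pixel"],fit(MODELS["short_bar"],[(k,d["pixels"])],[.4795,-.139,0]))
rep()
E
```

```text
grip t 23.0 p [0.4688 0.1091 0.0175] rpy [ 3.140e+00 -1.000e-03  1.249e+00] gap 0.0314 F 36.5 W [0.1 0.2 4.4]
lift t 24.0 p [0.4674 0.1089 0.1487] rpy [-3.140e+00  1.000e-03  1.249e+00] gap 0.0309 F 35.9 W [ 0.1 -0.8 -2. ]
contact True
down t 26.4 p [0.4879 0.3545 0.0536] rpy [-3.141  0.     1.571] gap 0.0312 F 36.4 W [0.2 1.1 3.2]
long_bar top [(0.72, [206.0, 142.0], 559)]
long_bar scene [(0.65, [324.0, 377.0], 976)]
   long_bar [0.4843 0.3523] yaw 1.564 0.929
   long_bar [0.487  0.3553] yaw 1.567 0.931
   long_bar [0.4851 0.354 ] yaw 1.563 0.899
0.84 [196.8, 285.5] (array([ 0.4830336 , -0.13732083,  1.72041044]), np.float64(0.9534631636964909))
 t 30.0 p [ 0.4802 -0.1386  0.15  ] rpy [-3.142 -0.     1.721] gap 0.0501 F 0.0 W [-0.1 -0.2 -0.4]
```

```bash
python3 - <<'E'
from mv import *
T=(.488,.3545)
pick((.481,-.1385,1.72),.05,.025,.0165,35,.15)
place(*T,np.pi/2,.056+.0165,.048,.15)
jaws.set_gripper(.05); go(.6435,.136,.15,1.775)
check("short_bar",.056)
im=read_camera("wrist"); k=get_calibration("wrist")
cv2.imwrite("pics/half.png",im[:,:,::-1])
for d in finder.outline_of("wrist","half_bar"):
    print(d["p"],d["pixel"],im[d["pixels"]].mean(0),fit(MODELS["half_bar"],[(k,d["pixels"])],[.6435,.136,0]))
rep()
E
```

```text
grip t 31.7 p [ 0.4817 -0.1388  0.0175] rpy [3.14e+00 1.00e-03 1.72e+00] gap 0.0309 F 36.4 W [-0.5  0.5  5.5]
lift t 32.8 p [ 0.4804 -0.1383  0.1487] rpy [-3.14e+00 -1.00e-03  1.72e+00] gap 0.0313 F 35.7 W [-0.   0.5 -1. ]
contact True
down t 35.8 p [0.4879 0.3545 0.0735] rpy [-3.141  0.     1.571] gap 0.0309 F 36.3 W [-0.2  0.4  3.6]
short_bar top [(0.6, [202.0, 135.0], 349)]
short_bar scene [(0.97, [317.0, 376.0], 739)]
   short_bar [0.4855 0.3534] yaw 1.446 0.745
   short_bar [0.4872 0.356 ] yaw 1.578 0.916
   short_bar [0.487  0.3564] yaw 1.566 0.825
0.91 [152.0, 387.5] [151.86372435  62.9411537   56.66124661] (array([0.6435, 0.136 , 0.    ]), np.float64(0.0))
0.81 [197.9, 289.3] [98.29189687 79.56583794 67.20073665] (array([0.64794057, 0.13699085, 1.74838877]), np.float64(0.9349145956447826))
 t 38.5 p [0.6432 0.137  0.1501] rpy [ 3.141 -0.     1.776] gap 0.0497 F 0.0 W [0.8 0.2 0.1]
```

View pics/half.png

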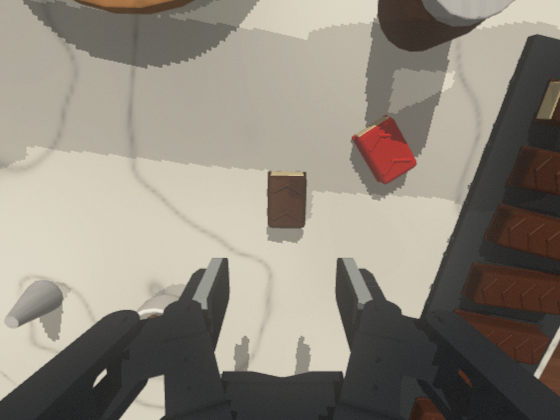

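The wrist view shows two candidates. The brown half bar with the pale end is at (198,289), and the red look-alike is at (152,387). I'll take the brown one.

```bash
python3 - <<'E'
from mv import *
T=(.488,.3545)
pick((.645,.1365,1.765),.05,.025,.0165,35,.17)
place(*T,np.pi/2,.076+.0165,.048,.17)
jaws.set_gripper(.06); go(.47,-.30,.28,np.pi/2)
check("half_bar",.076,"pics/stack.png")
im=read_camera("wrist"); k=get_calibration("wrist")
cv2.imwrite("pics/dome.png",im[:,:,::-1])
rep()
E
```

```text
grip t 40.3 p [0.6457 0.1366 0.0178] rpy [3.139 0.    1.765] gap 0.0314 F 36.4 W [-0.8 -0.2  4.4]
lift t 41.5 p [0.6444 0.1364 0.1684] rpy [-3.139 -0.     1.765] gap 0.0309 F 35.8 W [-0.1 -0.  -0.8]
contact True
down t 43.8 p [0.488  0.3545 0.0938] rpy [3.142 0.    1.571] gap 0.031 F 36.4 W [-0.7  0.3  3.5]
half_bar top [(0.72, [204.0, 135.0], 302), (0.54, [123.0, 210.0], 255)]
half_bar scene [(0.78, [327.0, 231.0], 456), (0.59, [308.0, 376.0], 562), (0.59, [203.0, 283.0], 166)]
   half_bar [0.4852 0.3512] yaw 1.534 0.884
   half_bar [0.488  0.3558] yaw 1.593 0.937
   half_bar [0.486  0.3546] yaw 1.535 0.859
 t 47.8 p [ 0.4702 -0.2997  0.2799] rpy [-3.142 -0.     1.571] gap 0.06 F 0.0 W [-0.1 -0.1  0.1]
```

View pics/stack.png

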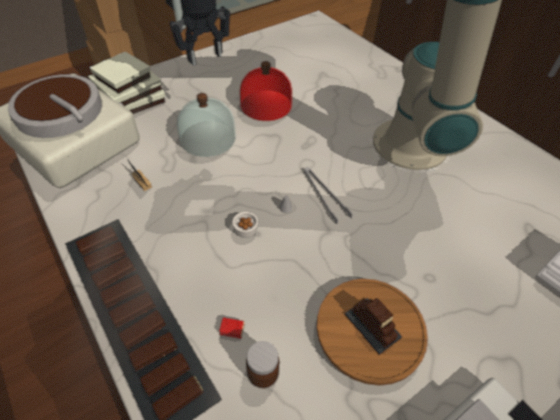

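View pics/dome.png

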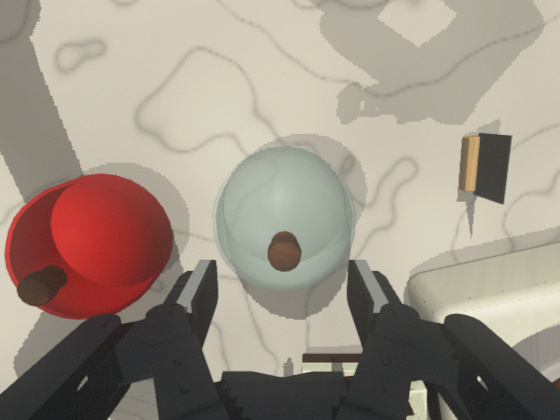

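The stack is square at (376,315) in the scene view. The clear dome's knob is at (250,284) in the wrist view, and the red dome to its left is not the one meant. I'll refine the dome's position and take it by the knob.

```bash
python3 - <<'E'
from mv import *
im=read_camera("wrist"); k=get_calibration("wrist"); P=[]
print("knob ray",ray(k,250,284,.135))
for d in finder.outline_of("wrist","glass_dome"):
    c=im[d["pixels"]].mean(0)
    if c[0]<1.5*c[1]:
        p,s=fit(MODELS["glass_dome"],[(k,d["pixels"])],[.47,-.354,0]); print(d["p"],d["pixel"],p,s)
        if s>.9:P.append(p)
x,y=np.mean([P[0][:2],[.47,-.354]],0) if P else (.47,-.354)
print(x,y); assert np.hypot(x-.47,y+.354)<.006
go(x,y,.23,np.pi/2); lin(x,y,.1285,.08); rep("at")
jaws.set_gripper(.022,80); rep("grip"); lin(x,y,.16,.05); rep("lift"); lin(x,y,.27,.12); rep("up")
im=read_camera("scene"); cv2.imwrite("pics/lift.png",im[:,:,::-1])
E
```

```text
knob ray [ 0.47304338 -0.3493217   0.135     ]
0.93 [220.6, 281.1] [ 0.47356376 -0.3521693   0.23922117] 0.9758831636542528
0.4717818809286991 -0.35308464791527616
at t 49.7 p [ 0.472  -0.3533  0.1292] rpy [3.141e+00 1.000e-03 1.571e+00] gap 0.0602 F 0.0 W [0.5 0.1 0.3]
grip t 50.1 p [ 0.4722 -0.3533  0.1292] rpy [3.140e+00 1.000e-03 1.571e+00] gap 0.0279 F 78.7 W [0.5 0.  3.2]
lift t 50.9 p [ 0.4717 -0.353   0.1597] rpy [-3.141 -0.     1.571] gap 0.0281 F 79.1 W [-0.3 -0.6 -5.7]
up t 52.0 p [ 0.4715 -0.3529  0.2687] rpy [-3.140e+00 -1.000e-03  1.571e+00] gap 0.0281 F 79.1 W [-0.3  0.6 -4.7]
```

View pics/lift.png

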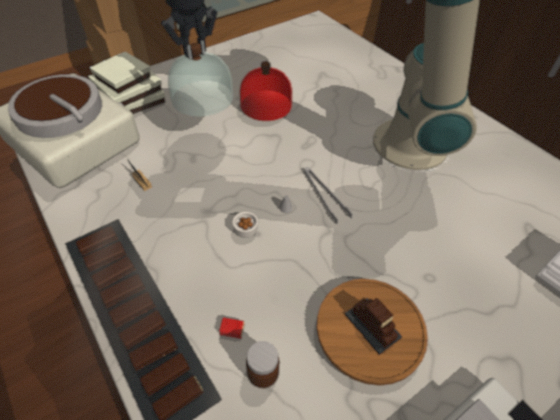

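The dome hangs level. Now I'll carry it over and lower it gently.

```bash
python3 - <<'E'
from mv import *
T=(.489,.354)
go(*T,.27,np.pi/2); manip.pause(.4); rep("over")
k=get_calibration("scene"); im=read_camera("scene"); cv2.imwrite("pics/over2.png",im[:,:,::-1])
M=MODELS["glass_dome"]
for c in("top","scene"):
    im=read_camera(c);L=finder.outline_of(c,"glass_dome");kk=get_calibration(c)
    for d in L[:3]:
        p,s=fit(M[:80]+[0,0,.14],[(kk,d["pixels"])],[*T,0])
        p2,s2=fit(M+[0,0,.14],[(kk,d["pixels"])],[*T,0])
        if s2>.5:print(c,d["p"],p2,s2)
E
```

```text
over t 54.9 p [0.4891 0.3539 0.27  ] rpy [-3.142 -0.     1.571] gap 0.0282 F 79.1 W [-0.3 -0.3 -5.4]
top 0.59 [0.48850095 0.35586372 0.19525188] 0.6275500701540907
scene 0.76 [0.48597843 0.35635583 0.23957892] 0.8899445249998197
```

View pics/over2.png

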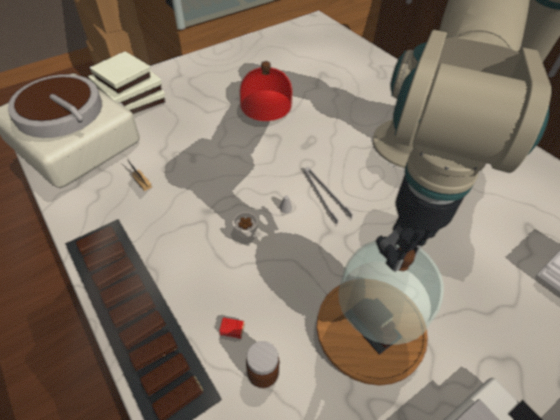

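The dome is centred above the stand at about (390,295), with the stack visible through the glass.

```bash
python3 - <<'E'
from mv import *
T=(.489,.354)
lin(*T,.168,.08); rep("near")
print(lin(*T,.154,.012,3)); rep("down")
jaws.set_gripper(.055); manip.pause(.3); rep("rel")
lin(*T,.25,.1); go(.4,0,.3,np.pi/2)
check("glass_dome",.028,"pics/final.png")
rep()
E
```

```text
near t 56.6 p [0.4893 0.3542 0.1688] rpy [ 3.140e+00 -1.000e-03  1.571e+00] gap 0.0282 F 79.1 W [ 0.3  0.3 -4.2]
True
down t 57.5 p [0.4889 0.354  0.1572] rpy [-3.141  0.     1.571] gap 0.0278 F 80.2 W [-0.7 -0.4  6.7]
rel t 58.1 p [0.488  0.3534 0.1548] rpy [-3.137e+00  3.000e-03  1.571e+00] gap 0.0549 F 0.0 W [-0.7 -0.2 -0.5]
glass_dome top [(0.91, [309.0, 450.0], 4605), (0.79, [205.0, 137.0], 4160)]
glass_dome scene [(0.88, [320.0, 376.0], 6829), (0.75, [94.0, 261.0], 2105)]
   glass_dome [0.4878 0.3558] yaw 0.264 0.981
   glass_dome [0.4857 0.3565] yaw 0.277 0.981
   glass_dome [0.4867 0.3562] yaw 0.18 0.976
 t 60.8 p [0.4002 0.0005 0.2998] rpy [-3.141 -0.     1.572] gap 0.0548 F 0.0 W [ 0.   0.8 -0.9]
```

View pics/final.png

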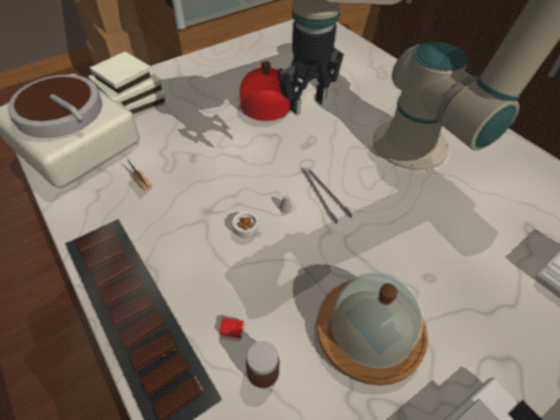

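The dome at (377,325) stands level and central, about 3 mm off the stand's centre. The bystanders haven't moved and the robot is clear of everything, so I'm handing in.

```bash
python3 -c "
from workcell import *
print(workorder.sign_off())"
```

```text
the job is handed in; nothing more can be done
None
```

The cake stand is dressed and handed in at about 61 s of the 138 s allowed: tile, long bar, short bar and half bar stacked, dome over them about 3 mm off centre, everything let go; the hand-in returned no verdict.

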